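# Zero the peak pointer, then hold the bolt head behind the bracket

### The job

Get the bench nut-running rig ready for a torque reading: first turn the gauge's black reset knob anticlockwise, fully back to its zero stop, and let go of it. Then reach down into the narrow gap behind the rig's bracket, grip the slowly turning brass bolt head between the fingers with the head well in the middle of the grip, and stop it turning; finish while still holding it still, without letting go. Leave all the other things on the bench where they are.

Things in the scene. Friction and masses are not known exactly. Their poses are not given: they have to be found in the camera images.
- gauge: Fixed torque gauge: grey square housing 130 x 130 x 50 mm high with a white dial on top, radius 56 mm, scale running clockwise from a green zero mark on its -x side. Origin: centre of the underside, z up. Its place and yaw differ from run to run; it and the rig may have swapped sides.
- knob_grip (a point): Point to grip the black reset knob, on its vertical axis at the dial's centre, 89 mm above the bench. Knob: disc of radius 22 mm, top 70 mm high, with an upright bar grip 42 mm long, 14 mm wide, its top 100 mm high. The axes turn with the knob: x along the bar, y across its 14 mm, z up; white line and red pointer (48 mm long from the axis) on the -x end.
- peak (a joint): Angle of reset knob and red peak pointer in rad: 0 is the zero stop, pointer on the green mark (bar then parallel to the gauge's x axis); it grows clockwise seen from above, to 2.4. It starts between 0.6 and 1.4. Stays where it is left; about 0.05 N m of friction.
- rig: Fixed nut-running rig on an aluminium base 185 x 120 x 12 mm. Origin on the bench straight below the bolt head's centre; x along the bolt axis, z up. On its -x side (towards the robot) the upright steel bracket and, before it, the light blue nut runner (radius 24 mm, axis 80 mm high, ending at x = -147 mm); on its +x side an aluminium guard plate. Yaw within 0.4 rad of straight ahead.
- gap_top (a point): Middle of the gap's mouth, 106 mm above the bench; axes as the rig's. Bracket: plate 120 mm wide (y), 6 mm thick, top 106 mm high, rear face 22 mm to -x of here. Guard plate: 120 mm wide, 6 mm thick, top 98 mm high, inner face 22 mm to +x. So the gap is 44 mm wide in x, open at the top and at both y ends, its floor 12 mm above the bench.
- bolt_head (a point): Centre of the brass hexagon bolt head, in mid-gap, 80 mm above the bench. Axes as the rig's (not turning with the bolt): x along the level bolt axis, z up. Head 24 mm across flats, 27.7 mm across corners, 16 mm long in x: gripped from above, one finger on each y side. It stands on a spacer, radius 9 mm, 14 mm long, against the bracket. A red line on its end face shows it turning.
- bolt (a joint): Angle of the bolt about its axis in rad. At 0 and every multiple of pi/3 two of the flats face +y and -y of the rig. The running nut drags it round slowly and without end, at about 0.12 rad/s with 0.06 N m; a grip of 20 N or more on the head stops it, even across corners.
- spare_bolt: Loose spare brass bolt standing on its head, 49 mm high, head 24 mm across flats, origin under its centre, between gauge and rig. Leave alone.
- spare_spacer: Loose brass ring, 24 mm across, 14 mm high, origin under its centre. Leave alone.
- wrench: Loose wrench lying on the bench, on the left. Leave alone.
- screwdriver: Loose screwdriver lying on the bench, on the right. Leave alone.
- wash_bottle: Loose white bottle with a red cap, 64 mm across, 160 mm high, origin under its centre. Leave alone.
Not all that is in view belongs to the job. Leave any orange look-alike of the gauge alone.

How it is judged (in metres and radians):
On the way, in this order (a step that is already met when the one before it is completed fails the run):
1. the reset knob is back at its zero stop (within 0.08 rad) and let go (value of joint peak below 0.08 rad and contact force between each of the arm, the fingers and gauge below 0.1 N), for 0.2 s.
2. the bolt head is gripped between the fingers and no longer turns (contact force between the fingers and bolt above 8 N and distance between the grasp point and bolt_head below 0.02 m and velocity of joint bolt between -0.03 and 0.03 rad/s), for 0.5 s.
At the end, for the whole second after the job is handed in: The knob and peak pointer are at zero (within 0.08 rad); the fingers grip the bolt head with more than 8 N, the grasp point between the pads within 20 mm of the head's centre; and the bolt does not turn (slower than 0.03 rad/s) through the last second (all of step 2 and value of joint peak below 0.08 rad); the arm keeps its last pose, push and grip.
It fails at once if another thing on the bench was pushed more than 30 mm from its place (distance of any of spare_bolt, spare_spacer, wrench, screwdriver, wash_bottle from where it was at the start of the episode above 0.03 m).
It also fails if it takes over 45 s, if anything falls off the work surface, if the arm or the gripper's body presses on something with over 40 N, if the wrist force passes 120 N, or if a joint passes its speed limit or range.

### The arm

A 6-joint arm with a two-finger parallel gripper is mounted at the origin on the work surface. World frame = base frame: x ahead of the robot, y to its left, z up, the work surface at z = 0. Lengths are in m, angles in degrees, forces in N, time in s.
With the tool pointing down it reaches from about 0.35 to 0.725 m from the base axis. Payload 4.3 kg.
Tool frame: the origin (TCP) lies midway between the tips of the shut fingers; the grasp point (between the pads) lies 19 mm behind it; z points along the fingers, x is the direction in which the jaws open and shut, and the axes are right-handed (so a half turn about z gives the same grasp; the last joint's range is limited). The gripper opens to 85 mm and grips with 20 to 120 N. Pads are 22 mm wide; open, the fingers measure 114 mm over their backs; the gripper's body (76 mm by 85 mm) begins 54 mm behind the grasp point. The pads swing forward as they close: fully open they stand 13 mm farther back than shut.
Start: joints at [-69.975, 21.618, 4.641, 73.018, 0, 83.68], TCP at [0.255, -0.515, 0.231] pointing down, gripper open.
Joint ranges: [-156.06, 156.06], [-48.1, 94.91], [-58.44, 69.94], [-101.28, 121.22], [-78.64, 73.56], [-180, 180]. Speed limits (degrees/s): [147.25, 147.25, 180, 180, 180, 180].

### API

Orientations are given as [roll, pitch, yaw] about the fixed x, y, z axes, in that order (R = Rz(yaw) Ry(pitch) Rx(roll)).
In Python, from plant import ctrl gives the robot as it stands.
- The arm moves only by the tool arm_command, never from a script. Its argument "targets" is a list of rows, each an object with "slide": the shift along the tool's x, y, z in mm, a list of three; "turn": the turn, a rotation vector about the tool's x, y, z in degrees, a list of three. A call has 1 to 20 rows; each row shifts and turns the pose as measured when the row begins, along the tool's axes as they then stand; what a row does not reach is not made up. A row lasts 1/8 s, in which the tool goes at most 62.5 mm and 10.7 degrees, less where a joint would pass 70% of its speed; a pose out of reach is approached as far as the arm can. A call with a gripper value outside its range is refused whole. "hand" is the opening, from -1 (shut) to 1 (fully open), set as the call begins (left out, the last holds). The fingers move at their own pace and stop on an object; "force" is the grip in N (left out, the last holds). Time passes only in rows, so rows that do not move let the fingers close. It gives the time, the measured TCP pose, the force and the opening at its end, in the units of the state.
- ctrl.observe(): the state, without advancing time (a new reading comes with each control period).
- ctrl.read_camera(name): name is "side" or "top" or "wrist"; returns (picture, depth): 420x560x3 uint8, red, green, blue; 420x560 float32, m along the optical axis (not along the pixel's ray), 0 where there is no reading.
- ctrl.camera_params(name): a dict with "fx", "fy", "cx", "cy" (pixels), "rvec" (rotation vector, rad) and "tvec" (3), from world to camera coordinates, as OpenCV has them. Camera axes: x right, y down, z forward; pixel columns grow to the right and rows downward; lengths in m; the calibration is good to about 2 mm. A picture is of the moment at which its call begins: read the wrist's pose just before it. camera_params takes no time and is no camera call; for the wrist camera it gives the pose at the moment of the call.
- ctrl.hand_in(): hands the job in, once; it reports no verdict.
The state is a dict: "time_s": time; "joint_positions": joint angles; "qd": joint speeds; "effort": joint torques, N m; "position": TCP position; "orientation": TCP orientation; "force": force on the tool from outside, world axes, zero at the start; "wrist_torque": the same for the moment, N m; "gripper_width": finger opening in m.
Only numpy, scipy, OpenCV 4.12 (cv2) and the standard library are available. Lean on these libraries where they do the work, as an engineer would, in place of code of your own. Each camera call takes 0.05 s, during which the arm holds its last target. There are 200 camera calls.

## Working session

There is one attempt and no reset: what is moved stays moved. The work goes in short steps, Python scripts to look and compute and a tool call to move; the robot and the scene stay as the last step left them, time stands still between calls to the robot, and variables do not carry over. Pictures are saved under pics/ and viewed, about 8 in all and at most 12, crops included, and the job is handed in when it is done.

Besides the shell and the picture viewer there is one more tool, called as a command line: name --argument value ..., lists and objects as JSON in quotes. arm_command: Moves the arm, as the interface text tells. Its arguments: {"type":"object","properties":{"targets":{"type":"array"},"hand":{"type":"number"},"force":{"type":"number"}},"required":["targets"]}

```bash
ls; mkdir -p pics
cat > h.py <<'E'
import numpy as np, cv2
from plant import ctrl
from scipy.spatial.transform import Rotation as Rot
def cam(n):
    p=ctrl.camera_params(n); im,d=ctrl.read_camera(n); return im,d,p
def world(u,v,z,p):  # z depth
    c=np.array([(u-p['cx'])/p['fx']*z,(v-p['cy'])/p['fy']*z,z])
    R=Rot.from_rotvec(np.ravel(p['rvec'])).as_matrix(); return R.T@(c-np.ravel(p['tvec']))
def onplane(u,v,h,p):
    R=Rot.from_rotvec(np.ravel(p['rvec'])).as_matrix(); o=-R.T@np.ravel(p['tvec'])
    d=R.T@np.array([(u-p['cx'])/p['fx'],(v-p['cy'])/p['fy'],1]); return o+d*(h-o[2])/d[2]
def cloud(d,p):
    v,u=np.indices(d.shape); c=np.stack([(u-p['cx'])/p['fx']*d,(v-p['cy'])/p['fy']*d,d],-1)
    R=Rot.from_rotvec(np.ravel(p['rvec'])).as_matrix(); return (c-np.ravel(p['tvec']))@R
E
python3 - <<'E'
from h import *
im,d,p=cam('top'); cv2.imwrite('pics/top.png',cv2.resize(im[:,:,::-1],(784,588)))
np.savez('top.npz',im=im,d=d,**{k:np.array(p[k]) for k in p})
print(p); s=ctrl.observe(); print(s)
im,d,p=cam('side'); cv2.imwrite('pics/side.png',im[:,:,::-1])
E
```

```text
pics
{'fx': 457.95740082130845, 'fy': 457.95740082130845, 'cx': 277.6680794828051, 'cy': 209.58758929120384, 'rvec': array([ 2.21445481, -2.17546993,  0.08109685]), 'tvec': array([-0.01200201,  0.46975494,  1.61500232])}
{'time_s': 0.05, 'joint_positions': array([-6.99760435e+01,  2.16628887e+01,  4.56472503e+00,  7.30174209e+01,
        6.82153747e-04,  8.36798147e+01]), 'qd': array([-0.02620448,  0.06309207,  0.11119024,  0.01344883,  0.03632455,
        0.05308672]), 'effort': array([ 4.15283439e-04, -4.65114820e+01,  2.70860660e+01,  1.27681060e-02,
       -3.08532399e-04,  7.39344479e-07]), 'position': array([ 0.25494949, -0.51468245,  0.23036309]), 'orientation': array([-1.79986598e+02,  1.14806964e-01, -6.36558455e+01]), 'force': array([0.01935826, 1.58468542, 0.91005413]), 'wrist_torque': array([-0.00741869, -0.0459357 , -0.0297315 ]), 'gripper_width': 0.08569802658566895}
```

View pics/top.png

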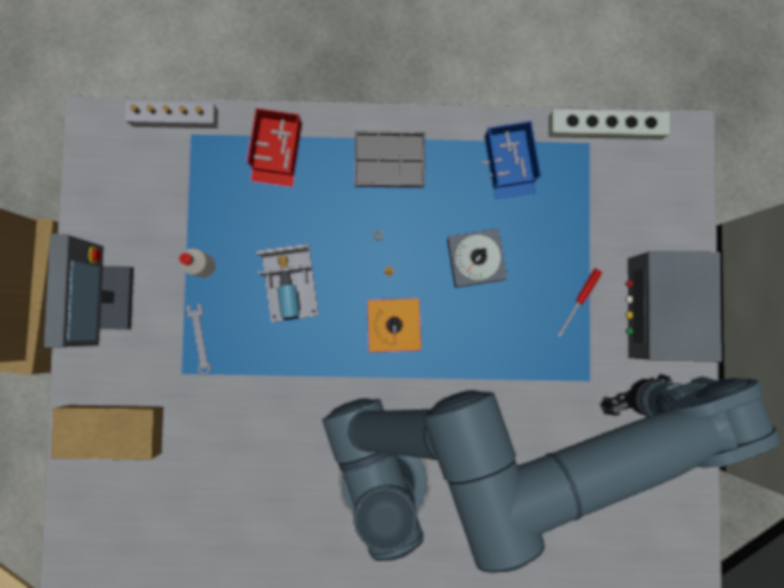

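The picture shows the grey gauge with its white dial at about (477,257) and the orange look-alike at (395,325). The rig is at (287,285), with its bolt head at about (284,262). The spare bolt is at (389,271) and the ring at (377,235). The grey gauge fits the description, so I'll enlarge both it and the rig.

Run:
```python
from h import *
z=np.load('top.npz'); im=z['im']; d=z['d']; p={k:z[k] for k in('fx','fy','cx','cy','rvec','tvec')}
a=cv2.resize(im[155:215,310:370,::-1],None,fx=6.5,fy=6.5,interpolation=3)
b=cv2.resize(im[170:235,177:237,::-1],None,fx=6.5,fy=6.5,interpolation=3)
c=np.zeros((423,790,3),np.uint8); c[:390,:390]=a; c[:b.shape[0],395:785]=b[:423]
cv2.imwrite('pics/crop.png',c)
C=cloud(d,p)
# gauge: points z 0.04-0.06 in window
w=np.zeros(d.shape,bool); w[155:215,310:370]=1
m=w&(C[...,2]>.035)&(C[...,2]<.065)&(d>0)
print('gauge',m.sum(),cv2.minAreaRect(C[m][:,:2].astype(np.float32)), np.median(C[m],0))
k=w&(C[...,2]>.085)&(C[...,2]<.12)
print('knob',k.sum(),C[k].mean(0) if k.any() else 0, cv2.minAreaRect(C[k][:,:2].astype(np.float32)))
w[:]=0; w[165:240,175:240]=1
for lo,hi in((.005,.02),(.09,.12),(.012,.12)):
    m=w&(C[...,2]>lo)&(C[...,2]<hi)&(d>0); print('rig',lo,m.sum(),cv2.minAreaRect(C[m][:,:2].astype(np.float32)))
```

```text
gauge 1249 ((0.5636407732963562, -0.2222278118133545), (0.13003361225128174, 0.13306429982185364), 9.69592571258545) [ 0.56080049 -0.21872737  0.05052869]
knob 54 [ 0.56339513 -0.22103038  0.09837706] ((0.5634415745735168, -0.22147004306316376), (0.01411327626556158, 0.04164443537592888), 52.619300842285156)
rig 0.005 1249 ((0.4936702251434326, 0.2495819628238678), (0.26601019501686096, 0.22987893223762512), 1.2092746496200562)
rig 0.09 541 ((0.4856545329093933, 0.2490871548652649), (0.17488425970077515, 0.11877414584159851), 8.86292552947998)
rig 0.012 1315 ((0.5007489323616028, 0.25731176137924194), (0.21664313971996307, 0.22282163798809052), 78.1064453125)
```

View pics/crop.png

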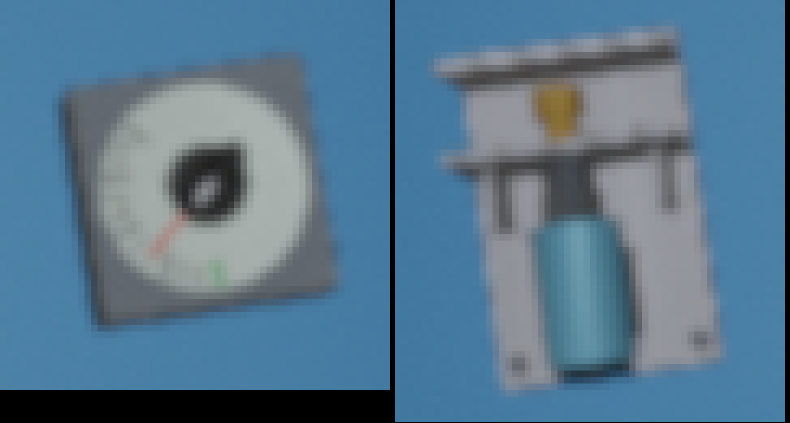

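Gauge: centre (0.563, -0.221), yaw about 9.7°. The knob bar is at yaw -37.4°, and the pointer confirms it, so it needs about 47° anticlockwise. Next I'll fit the rig's plates and plan the move.

```bash
cat >> h.py <<'E'
def plan(xyz,yaw,step=50,dstep=10,n=None):
    s=ctrl.observe(); P=np.array(s['position']); o=s['orientation']; R0=Rot.from_euler('xyz',o,degrees=True)
    R1=Rot.from_euler('xyz',[180,0,yaw],degrees=True)
    dv=(R0.inv()*R1).as_rotvec(degrees=True); D=np.array(xyz)-P
    n=n or int(max(np.ceil(np.linalg.norm(D)*1e3/step),np.ceil(np.linalg.norm(dv)/dstep),1))
    print('pos',P.round(4),'ori',np.round(o,2),'w',round(s['gripper_width'],4),'F',np.round(s['force'],1),'t',s['time_s'],'rows',n)
    for i in range(n):
        Ri=R0*Rot.from_rotvec(dv*i/n,degrees=True)
        print((Ri.inv().apply(D/n)*1e3).round(1).tolist(),(dv/n).round(1).tolist())
E
python3 - <<'E'
from h import *
z=np.load('top.npz'); d=z['d']; p={k:z[k] for k in('fx','fy','cx','cy','rvec','tvec')}
C=cloud(d,p); w=np.zeros(d.shape,bool); w[170:203,175:240]=1
for r0,r1 in((170,186),(186,203)):
    m=w.copy(); m[:r0]=0; m[r1:]=0; m&=(C[...,2]>.088)&(C[...,2]<.115)
    q=C[m]; print(r0,m.sum(),q.mean(0).round(4),cv2.minAreaRect(q[:,:2].astype(np.float32)))
print(C[180:192,220,:].round(3)[:, [0,1,2]].tolist())
plan([.5634,-.2213,.17],52.6)
E
```

```text
170 96 [0.5639 0.2618 0.0966] ((0.5571886301040649, 0.2607669532299042), (0.02992524392902851, 0.11724290996789932), 8.86292552947998)
186 159 [0.5131 0.2528 0.0987] ((0.5134928822517395, 0.25525930523872375), (0.1112428680062294, 0.055868566036224365), 78.5941162109375)
[[0.572, 0.204, 0.013], [0.569, 0.204, 0.013], [0.566, 0.205, 0.003], [0.561, 0.203, 0.018], [0.557, 0.203, 0.017], [0.554, 0.204, 0.013], [0.551, 0.204, 0.008], [0.547, 0.203, 0.017], [0.544, 0.204, 0.006], [0.54, 0.203, 0.011], [0.53, 0.196, 0.075], [0.527, 0.196, 0.073]]
pos [ 0.255  -0.5147  0.2304] ori [-1.7999e+02  1.0000e-01 -6.3650e+01] w 0.0851 F [-0.3 -0.1  0.7] t 0.1 rows 12
[-10.5, -33.9, 5.1] [-0.0, 0.0, -9.7]
[-4.6, -35.2, 5.1] [-0.0, 0.0, -9.7]
[1.3, -35.4, 5.1] [-0.0, 0.0, -9.7]
[7.3, -34.7, 5.0] [-0.0, 0.0, -9.7]
[13.0, -33.0, 5.0] [-0.0, 0.0, -9.7]
[18.4, -30.3, 5.0] [-0.0, 0.0, -9.7]
[23.2, -26.8, 5.0] [-0.0, 0.0, -9.7]
[27.4, -22.5, 5.0] [-0.0, 0.0, -9.7]
[30.8, -17.6, 5.0] [-0.0, 0.0, -9.7]
[33.3, -12.2, 5.0] [-0.0, 0.0, -9.7]
[34.9, -6.4, 5.0] [-0.0, 0.0, -9.7]
[35.5, -0.4, 5.0] [-0.0, 0.0, -9.7]
```

arm_command --targets '[{"slide":[-10.5,-34,5],"turn":[0,0,-9.7]},{"slide":[-4.6,-35,5],"turn":[0,0,-9.7]},{"slide":[1.3,-35.4,5],"turn":[0,0,-9.7]},{"slide":[7.3,-34.7,5],"turn":[0,0,-9.7]},{"slide":[13,-33,5],"turn":[0,0,-9.7]},{"slide":[18.4,-30.3,5],"turn":[0,0,-9.7]},{"slide":[23.2,-26.8,5],"turn":[0,0,-9.7]},{"slide":[27.4,-22.5,5],"turn":[0,0,-9.7]},{"slide":[30.8,-17.6,5],"turn":[0,0,-9.7]},{"slide":[33.3,-12.2,5],"turn":[0,0,-9.7]},{"slide":[34.9,-6.4,5],"turn":[0,0,-9.7]},{"slide":[35.5,0,5],"turn":[0,0,-9.7]},{"slide":[0,0,0],"turn":[0,0,0]}]' --hand 1

```text
time_s: 1.72
position: [0.5597, -0.2001, 0.1618]
orientation: [-179.2, -0.2, 56.5]
force: [0.4, -0.3, 0.6]
gripper_width: 0.085
```

Run:
```python
from h import *
plan([.5634,-.2213,.15],52.6)
im,d,p=cam('wrist'); cv2.imwrite('pics/w1.png',im[:,:,::-1]); C=cloud(d,p)
m=(C[...,2]>.085)&(C[...,2]<.108)&(abs(C[...,0]-.563)<.05)&(abs(C[...,1]+.221)<.05); print(m.sum(),np.median(C[m],0),cv2.minAreaRect(C[m][:,:2].astype(np.float32)) if m.any() else 0)
m=(C[...,2]>.045)&(C[...,2]<.058)&(d>0); print(m.sum(),cv2.minAreaRect(C[m][:,:2].astype(np.float32)))
```

```text
pos [ 0.5597 -0.2001  0.1618] ori [-1.7919e+02 -1.6000e-01  5.6510e+01] w 0.085 F [ 0.4 -0.3  0.6] t 1.725 rows 1
[-15.6, 14.9, 11.5] [-0.8, -0.1, 3.9]
1131 [ 0.56398657 -0.22050029  0.09901283] ((0.5663402676582336, -0.22243759036064148), (0.01403051894158125, 0.04169876500964165), 52.879127502441406)
18827 ((0.5458787083625793, -0.14416725933551788), (0.13798648118972778, 0.29953324794769287), 14.606752395629883)
```

View pics/w1.png

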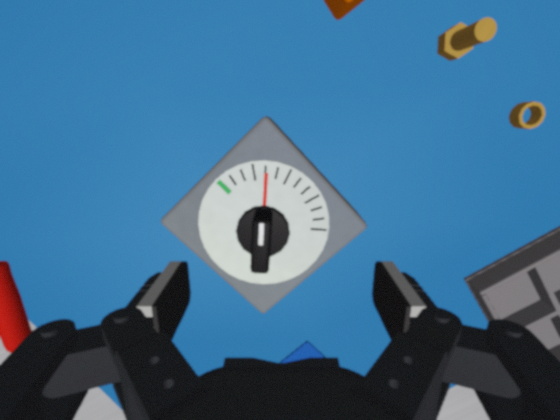

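The grey gauge is in close view: knob at (263,232), red pointer at (266,190), green mark at (224,187). The depth data puts the knob at about (0.565, -0.222) with its bar at -37.1°. I'll centre over it, then descend.

arm_command --targets '[{"slide":[-15.5,16,10],"turn":[-0.8,0,3.7]},{"slide":[0,0,0],"turn":[0,0,0]}]'

```text
time_s: 2.02
position: [0.5627, -0.2258, 0.1508]
orientation: [180.0, -0.0, 52.2]
force: [-0.6, 0.0, 1.1]
gripper_width: 0.0853
```

Run:
```python
from h import *
plan([.565,-.2219,.076],52.9,step=25)
```

```text
pos [ 0.5627 -0.2258  0.1508] ori [ 1.7998e+02 -2.0000e-02  5.2210e+01] w 0.0853 F [-0.6  0.   1.1] t 2.025 rows 3
[1.5, -0.2, 24.9] [0.0, -0.0, -0.2]
[1.5, -0.2, 24.9] [0.0, -0.0, -0.2]
[1.5, -0.2, 24.9] [0.0, -0.0, -0.2]
```

arm_command --targets '[{"slide":[1.5,0,25],"turn":[0,0,-0.2]},{"slide":[1.5,0,25],"turn":[0,0,-0.2]},{"slide":[1.5,0,24],"turn":[0,0,-0.2]},{"slide":[0,0,0],"turn":[0,0,0]}]'

```text
time_s: 2.52
position: [0.5635, -0.2273, 0.0757]
orientation: [179.9, -0.0, 52.2]
force: [0.3, -0.3, 0.4]
gripper_width: 0.0856
```

arm_command --targets '[{"slide":[0,0,0],"turn":[0,0,0]},{"slide":[0,0,0],"turn":[0,0,0]},{"slide":[0,0,0],"turn":[0,0,0]},{"slide":[0,0,0],"turn":[0,0,0]},{"slide":[0,0,0],"turn":[0,0,0]},{"slide":[0,0,0],"turn":[0,0,0]}]' --hand -1 --force 25

```text
time_s: 3.28
position: [0.569, -0.2243, 0.0799]
orientation: [179.6, -0.8, 52.3]
force: [0.3, -1.0, -3.0]
gripper_width: 0.0135
```

Run:
```python
from h import *
plan([.565,-.2219,.076],99.7,dstep=8)
print(ctrl.observe()['wrist_torque'])
```

```text
pos [ 0.569  -0.2243  0.0799] ori [179.6   -0.85  52.28] w 0.0135 F [ 0.3 -1.  -3. ] t 3.275 rows 6
[-0.1, -0.8, 0.6] [0.1, -0.1, -7.9]
[0.0, -0.8, 0.6] [0.1, -0.1, -7.9]
[0.1, -0.8, 0.7] [0.1, -0.1, -7.9]
[0.2, -0.7, 0.7] [0.1, -0.1, -7.9]
[0.3, -0.7, 0.7] [0.1, -0.1, -7.9]
[0.4, -0.7, 0.7] [0.1, -0.1, -7.9]
[-0.45618046  0.17625379 -0.04924127]
```

arm_command --targets '[{"slide":[0,-1,0],"turn":[0,0,-8]},{"slide":[0,-1,0],"turn":[0,0,-8]},{"slide":[0,-1,0],"turn":[0,0,-8]},{"slide":[0,-1,0],"turn":[0,0,-8]}]'

```text
time_s: 3.78
position: [0.5696, -0.2227, 0.08]
orientation: [178.7, -0.6, 85.3]
force: [3.9, 1.7, -4.0]
gripper_width: 0.0131
```

Run:
```python
from h import *
plan([.565,-.2219,.078],99.7,dstep=8)
print(ctrl.observe()['wrist_torque'])
```

```text
pos [ 0.5696 -0.2227  0.08  ] ori [178.74  -0.6   85.32] w 0.0131 F [ 3.9  1.7 -4. ] t 3.775 rows 2
[0.2, -2.3, 0.9] [0.7, -0.2, -7.2]
[0.5, -2.3, 1.0] [0.7, -0.2, -7.2]
[ 0.07002642 -0.41634261 -0.04906441]
```

arm_command --targets '[{"slide":[0,-2,0],"turn":[0.5,0,-7]},{"slide":[0,-1.5,0],"turn":[0.5,0,-6]},{"slide":[0,-0.5,0],"turn":[0,0,-5]},{"slide":[0,0,0],"turn":[0,0,-3]}]'

```text
time_s: 4.28
position: [0.5704, -0.2217, 0.0801]
orientation: [179.0, -0.4, 106.8]
force: [1.6, 1.9, -2.7]
gripper_width: 0.0134
```

Run:
```python
from h import *
plan([.565,-.2219,.078],99.7,dstep=8)
print(ctrl.observe()['wrist_torque'])
```

```text
pos [ 0.5704 -0.2217  0.0801] ori [178.96  -0.44 106.76] w 0.0134 F [ 1.6  1.9 -2.7] t 4.275 rows 1
[1.4, -5.2, 2.0] [1.0, -0.5, 7.1]
[ 0.16748144 -0.37333186 -1.48483293]
```

There's -1.5 N m about z, so the knob is hard against its stop. Releasing it now.

arm_command --targets '[{"slide":[0,0,0],"turn":[0,0,0]},{"slide":[0,0,0],"turn":[0,0,0]},{"slide":[0,0,0],"turn":[0,0,0]},{"slide":[0,0,0],"turn":[0,0,0]},{"slide":[0,0,-30],"turn":[0,0,0]},{"slide":[0,0,-50],"turn":[0,0,0]},{"slide":[0,0,-50],"turn":[0,0,0]},{"slide":[0,0,0],"turn":[0,0,0]}]' --hand 1

```text
time_s: 5.28
position: [0.5676, -0.2237, 0.2143]
orientation: [179.0, -0.4, 106.7]
force: [0.9, -0.6, -0.3]
gripper_width: 0.0854
```

Run:
```python
from h import *
im,d,p=cam('wrist'); cv2.imwrite('pics/w2.png',im[:,:,::-1]); C=cloud(d,p)
m=(C[...,2]>.085)&(C[...,2]<.108)&(abs(C[...,0]-.563)<.05)&(abs(C[...,1]+.221)<.05); print(m.sum(),np.median(C[m],0),cv2.minAreaRect(C[m][:,:2].astype(np.float32)) if m.any() else 0)
m=(C[...,2]>.045)&(C[...,2]<.054)&(abs(C[...,0]-.563)<.085)&(abs(C[...,1]+.221)<.085); print(m.sum(),cv2.minAreaRect(C[m][:,:2].astype(np.float32)))
plan([.50,.25,.23],100,step=55)
```

```text
794 [ 0.5645176  -0.22348251  0.0989608 ] ((0.566618025302887, -0.22291666269302368), (0.04135936126112938, 0.0140360863879323), 9.92019271850586)
14113 ((0.5668702125549316, -0.22295662760734558), (0.12951013445854187, 0.12997709214687347), 10.088297843933105)
pos [ 0.5665 -0.2231  0.2118] ori [179.17  -0.6  106.66] w 0.0858 F [ 0.5  0.9 -1.2] t 5.325 rows 9
[52.5, 8.0, -1.4] [0.1, -0.1, 0.7]
[52.6, 7.3, -1.4] [0.1, -0.1, 0.7]
[52.7, 6.7, -1.5] [0.1, -0.1, 0.7]
[52.8, 6.0, -1.6] [0.1, -0.1, 0.7]
[52.8, 5.3, -1.7] [0.1, -0.1, 0.7]
[52.9, 4.6, -1.7] [0.1, -0.1, 0.7]
[52.9, 3.9, -1.8] [0.1, -0.1, 0.7]
[53.0, 3.2, -1.9] [0.1, -0.1, 0.7]
[53.0, 2.5, -2.0] [0.1, -0.1, 0.7]
```

View pics/w2.png

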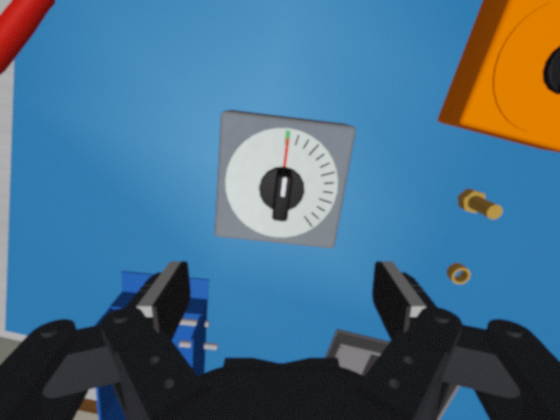

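The red pointer at (287,150) sits on the green mark at (289,134). The bar is at 9.9° against 10.1° for the housing, so the knob is at zero and released. Moving over to the rig.

arm_command --targets '[{"slide":[52.5,4.5,-2],"turn":[0,0,0.7]},{"slide":[52.5,4.5,-2],"turn":[0,0,0.7]},{"slide":[52.5,4,-2],"turn":[0,0,0.7]},{"slide":[52.5,3,-2],"turn":[0,0,0.7]},{"slide":[52.5,2,-2],"turn":[0,0,0.7]},{"slide":[52.5,1,-2],"turn":[0,0,0.7]},{"slide":[52.5,0,-2],"turn":[0,0,0.7]},{"slide":[52.5,0,-2],"turn":[0,0,0.7]},{"slide":[52.5,0,-2],"turn":[0,0,0.7]},{"slide":[0,0,0],"turn":[0,0,0]}]'

```text
time_s: 6.58
position: [0.462, 0.2534, 0.2207]
orientation: [-179.5, -0.9, 100.0]
force: [-0.4, -0.1, -0.4]
gripper_width: 0.0854
```

Run:
```python
from h import *
plan([.545,.256,.23],100,step=55)
```

```text
pos [0.462  0.2534 0.2207] ori [-179.47   -0.91   99.96] w 0.0854 F [-0.4 -0.1 -0.4] t 6.575 rows 2
[-5.8, 41.1, -5.1] [-0.3, -0.5, -0.0]
[-5.9, 41.1, -4.9] [-0.3, -0.5, -0.0]
```

arm_command --targets '[{"slide":[-6,41,-5],"turn":[-0.3,-0.5,0]},{"slide":[-6,41,-5],"turn":[-0.3,-0.5,0]},{"slide":[0,0,0],"turn":[0,0,0]},{"slide":[0,0,0],"turn":[0,0,0]}]'

```text
time_s: 7.08
position: [0.5422, 0.2521, 0.2232]
orientation: [-179.3, 0.3, 100.0]
force: [-0.1, 0.5, 0.1]
gripper_width: 0.0852
```

Run:
```python
from h import *
im,d,p=cam('wrist'); cv2.imwrite('pics/w3.png',im[:,:,::-1]); np.savez('w3.npz',im=im,d=d,**{k:np.array(p[k]) for k in p}); C=cloud(d,p)
reg=(abs(C[...,0]-.545)<.15)&(abs(C[...,1]-.25)<.13)&(d>0)
for n,lo,hi,x0,x1 in(('guard',.094,.1015,.54,.62),('bracket',.1035,.110,.48,.56)):
    m=reg&(C[...,2]>lo)&(C[...,2]<hi)&(C[...,0]>x0)&(C[...,0]<x1); print(n,m.sum(),cv2.minAreaRect(C[m][:,:2].astype(np.float32)) if m.any() else 0)
h=cv2.cvtColor(im,cv2.COLOR_RGB2HSV); b=(h[...,0]>12)&(h[...,0]<32)&(h[...,1]>120)&reg&(C[...,2]>.05)
print('brass',b.sum(),np.median(C[b],0),C[b].max(0),C[b].min(0))
plan([.546,.256,.15],100)
```

```text
guard 913 ((0.5713222622871399, 0.26215168833732605), (0.00677051767706871, 0.1194605827331543), 9.354595184326172)
bracket 1001 ((0.502516508102417, 0.25116437673568726), (0.04593615606427193, 0.11999199539422989), 9.143404006958008)
brass 625 [0.54287956 0.25740689 0.08894966] [0.55531413 0.27211464 0.2623137 ] [0.52933149 0.21059963 0.07849494]
pos [0.5422 0.2521 0.2232] ori [-179.33    0.34   99.98] w 0.0853 F [-0.3  0.6 -0.4] t 7.125 rows 2
[1.8, 2.7, 36.6] [-0.3, 0.2, -0.0]
[1.7, 2.4, 36.6] [-0.3, 0.2, -0.0]
```

View pics/w3.png

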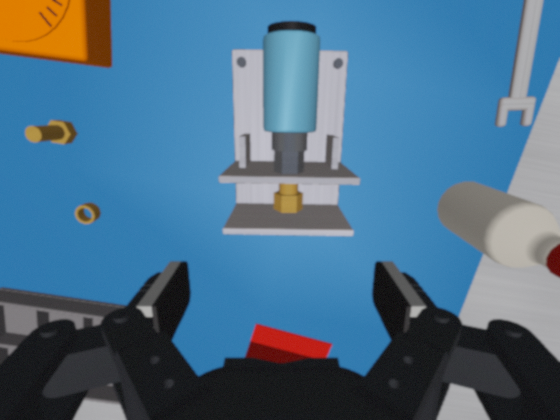

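The view shows the bracket edge at (289,180), the guard edge at (288,232) and the bolt head at (288,201). Fitting both plates puts the gap centre at (0.5467, 0.2582) with rig yaw 9.3°, and the two agree within 1 mm. The wash bottle at (500,225) is clear. Aligning above the gap.

arm_command --targets '[{"slide":[4,3,36],"turn":[-0.3,0.2,0.3]},{"slide":[2,2,36],"turn":[-0.3,0.2,0.3]},{"slide":[0,0,0],"turn":[0,0,0]}]'

```text
time_s: 7.5
position: [0.5428, 0.2573, 0.1502]
orientation: [-179.9, -0.1, 99.3]
force: [-0.1, 0.6, 0.9]
gripper_width: 0.0855
```

Run:
```python
from h import *
plan([.5467,.2582,.062],99.3,step=20)
plan([.5467,.2582,.15],99.3,step=20)
```

```text
pos [0.5428 0.2573 0.1502] ori [-1.799e+02 -6.000e-02  9.934e+01] w 0.0855 F [-0.1  0.6  0.9] t 7.5 rows 5
[0.0, 0.8, 17.6] [-0.0, -0.0, 0.0]
[0.0, 0.8, 17.6] [-0.0, -0.0, 0.0]
[0.0, 0.8, 17.6] [-0.0, -0.0, 0.0]
[0.0, 0.8, 17.6] [-0.0, -0.0, 0.0]
[0.0, 0.8, 17.6] [-0.0, -0.0, 0.0]
pos [0.5428 0.2573 0.1502] ori [-1.799e+02 -6.000e-02  9.934e+01] w 0.0855 F [-0.1  0.6  0.9] t 7.5 rows 1
[0.2, 3.9, 0.2] [-0.1, -0.1, 0.0]
```

arm_command --targets '[{"slide":[0,4,0],"turn":[0,0,0]},{"slide":[0,0.5,18],"turn":[0,0,0]},{"slide":[0,0.5,0],"turn":[0,0,0]}]'

```text
time_s: 7.88
position: [0.5496, 0.2586, 0.1372]
orientation: [179.8, -0.1, 99.4]
force: [0.0, 0.1, 0.1]
gripper_width: 0.085
```

Run:
```python
from h import *
plan([.5467,.2582,.062],99.3,step=20)
```

```text
pos [0.5496 0.2586 0.1372] ori [ 1.7976e+02 -1.1000e-01  9.9360e+01] w 0.085 F [0.  0.1 0.1] t 7.875 rows 4
[-0.0, -0.8, 18.8] [0.1, -0.0, 0.0]
[-0.0, -0.8, 18.8] [0.1, -0.0, 0.0]
[0.0, -0.8, 18.8] [0.1, -0.0, 0.0]
[0.0, -0.8, 18.8] [0.1, -0.0, 0.0]
```

arm_command --targets '[{"slide":[0,-2,15],"turn":[0,0,0]},{"slide":[0,-0.5,15],"turn":[0,0,0]},{"slide":[0,0,0],"turn":[0,0,0]}]'

```text
time_s: 8.25
position: [0.549, 0.2588, 0.1081]
orientation: [179.5, -0.1, 99.4]
force: [0.1, 0.2, 0.2]
gripper_width: 0.0855
```

Run:
```python
from h import *
plan([.5467,.2582,.062],99.3,step=20)
```

```text
pos [0.549  0.2588 0.1081] ori [ 1.7951e+02 -1.5000e-01  9.9360e+01] w 0.0855 F [0.1 0.2 0.2] t 8.25 rows 3
[-0.1, -0.9, 15.4] [0.2, -0.0, 0.0]
[-0.1, -0.9, 15.4] [0.2, -0.0, 0.0]
[-0.1, -0.8, 15.4] [0.2, -0.0, 0.0]
```

arm_command --targets '[{"slide":[0,-1.5,15],"turn":[0.3,0,0]},{"slide":[0,-1,16],"turn":[0.2,0,0]},{"slide":[0,-0.5,15],"turn":[0,0,0]},{"slide":[0,0,0],"turn":[0,0,0]}]'

```text
time_s: 8.75
position: [0.5453, 0.2582, 0.0581]
orientation: [-179.9, -0.1, 99.4]
force: [0.3, -0.0, 0.7]
gripper_width: 0.0855
```

Run:
```python
from h import *
plan([.5467,.2582,.062],99.3,step=20)
```

```text
pos [0.5453 0.2582 0.0581] ori [-1.7986e+02 -1.3000e-01  9.9360e+01] w 0.0855 F [ 0.3 -0.   0.7] t 8.75 rows 1
[-0.2, 1.4, -3.9] [-0.1, -0.1, 0.1]
```

Lined up with no contact. Closing at 40 N.

arm_command --targets '[{"slide":[0,1,-2],"turn":[0,0,0]},{"slide":[0,0,0],"turn":[0,0,0]},{"slide":[0,0,0],"turn":[0,0,0]},{"slide":[0,0,0],"turn":[0,0,0]},{"slide":[0,0,0],"turn":[0,0,0]},{"slide":[0,0,0],"turn":[0,0,0]},{"slide":[0,0,0],"turn":[0,0,0]}]' --hand -1 --force 40

```text
time_s: 9.62
position: [0.5473, 0.2589, 0.0616]
orientation: [-180.0, -0.2, 99.4]
force: [0.4, 0.2, -0.5]
gripper_width: 0.025
```

Run:
```python
from h import *
plan([.5467,.2582,.061],99.3,step=20); print(ctrl.observe()['wrist_torque'])
im,d,p=cam('wrist'); cv2.imwrite('pics/w4.png',im[:,:,::-1])
```

```text
pos [0.5473 0.2589 0.0616] ori [-180.     -0.18   99.37] w 0.025 F [ 0.4  0.2 -0.5] t 9.625 rows 1
[-0.6, -0.7, 0.6] [-0.0, -0.2, 0.1]
[ 0.05359539  0.05474686 -0.04798618]
```

View pics/w4.png

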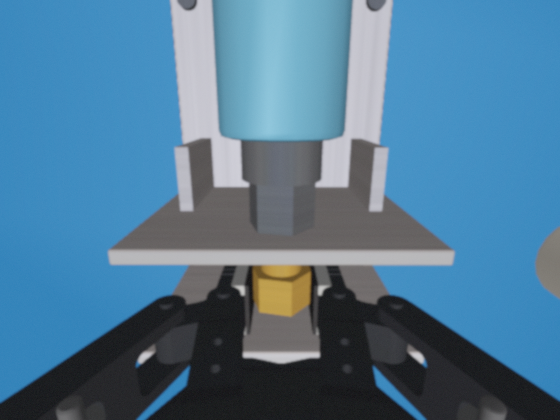

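The bolt head at (281,288) sits between the pads, with the opening at 25 mm. I'll hold for about 1.5 s and check that it stays still.

arm_command --targets '[{"slide":[0,0,0],"turn":[0,0,0]},{"slide":[0,0,0],"turn":[0,0,0]},{"slide":[0,0,0],"turn":[0,0,0]},{"slide":[0,0,0],"turn":[0,0,0]},{"slide":[0,0,0],"turn":[0,0,0]},{"slide":[0,0,0],"turn":[0,0,0]},{"slide":[0,0,0],"turn":[0,0,0]},{"slide":[0,0,0],"turn":[0,0,0]},{"slide":[0,0,0],"turn":[0,0,0]},{"slide":[0,0,0],"turn":[0,0,0]},{"slide":[0,0,0],"turn":[0,0,0]},{"slide":[0,0,0],"turn":[0,0,0]}]'

```text
time_s: 11.18
position: [0.5474, 0.259, 0.0616]
orientation: [-180.0, -0.2, 99.4]
force: [-0.6, 0.8, -0.8]
gripper_width: 0.0253
```

Run:
```python
from h import *
plan([.5467,.2582,.061],99.3,step=20); print(ctrl.observe()['wrist_torque'])
im,d,p=cam('wrist'); a=cv2.imread('pics/w4.png'); b=im[:,:,::-1]
s=np.s_[255:325,235:325]; print('diff',cv2.absdiff(a[s],np.ascontiguousarray(b[s])).mean())
g=cv2.resize(np.hstack([a[s],b[s]]),None,fx=4,fy=4,interpolation=3)
t,dt,pt=cam('top'); g2=cv2.resize(t[155:215,310:370,::-1],(300,300),interpolation=3)
o=np.zeros((590,720,3),np.uint8); o[:280,:720]=g[:280,:720]; o[285:585,:300]=g2
g3=cv2.resize(t[150:240,170:300,::-1],(400,277),interpolation=3); o[285:562,310:710]=g3
cv2.imwrite('pics/chk.png',o)
```

```text
pos [0.5474 0.259  0.0616] ori [-180.     -0.18   99.37] w 0.0253 F [-0.6  0.8 -0.8] t 11.175 rows 1
[-0.6, -0.8, 0.6] [-0.0, -0.2, 0.1]
[0.05433704 0.01284142 0.01086677]
diff 1.16005291005291
```

View pics/chk.png

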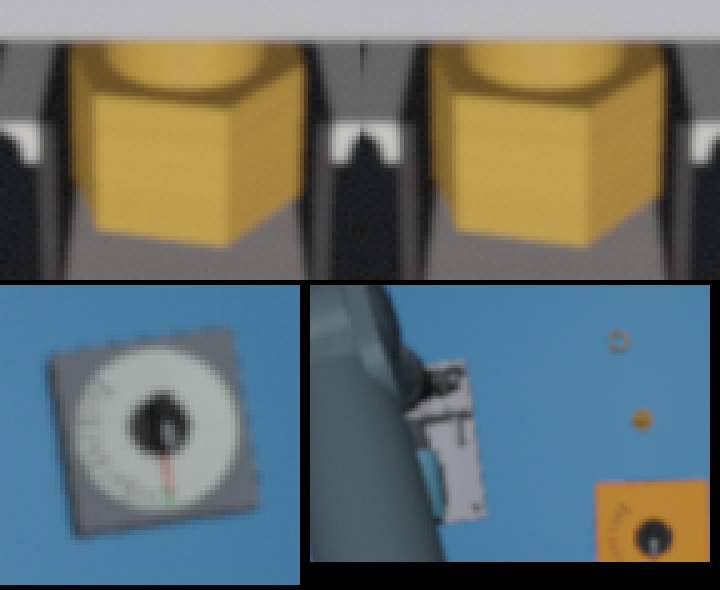

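The two bolt crops, 1.6 s apart, are the same; free running would have turned the head about 0.19 rad. The pointer is still on green, and the spare bolt and ring haven't moved. Handing in.

```bash
python3 -c "
from plant import ctrl
print(ctrl.hand_in()); s=ctrl.observe(); print(s['time_s'],s['position'],s['gripper_width'])"
```

```text
the job is handed in; nothing more can be done
None
the job is handed in; nothing more can be done
```

I turned the grey gauge's reset knob back to its zero stop and let it go. I then gripped the bolt head in the gap at 40 N and handed in at about 11 s of the 45 s, still holding it.

- **Knob:** with the fingers still on the knob, about 1.5 N m of torque showed it was against the stop. After release its bar was within about 0.2° of the housing axis. The last picture still showed the red pointer on the green mark.
- **Bolt:** the fingers stopped at a 25 mm opening, and the grasp point was about 1–2 mm from my estimate of the head's centre. Two close-ups 1.6 s apart showed no rotation.
- **Other items:** the spare bolt and ring looked unmoved in the last top view. The arm hid the wash bottle and wrench, and the screwdriver was outside the crop I viewed. I did not re-check those three, but the arm never went close to them.

No check failed or disagreed, and hand-in gives no verdict.

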